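# Stand the toppled watch stands back up

### The job

Two of the three watch stands on the bench, the one with the blue dial and the one with the white dial, have toppled on to their backs. Push each of them gently with the fingertips against its raised metal base, without gripping or lifting it, so that it tips up and stands on its base again on the spot where it is. Leave the black-dial stand and everything else on the bench where they are.

Things in the scene. Friction and masses are not known exactly. Their poses are not given: they have to be found in the camera images.
- stand_blue: blue-dial watch stand, toppled on its back: an L of a grey metal base 95 deep x 70 wide x 10 mm and, on its rear edge, a black panel 60 wide x 6 mm, with a watch on it. Origin: middle of the heel (base's lower rear edge), on the bench. Lying: z up; base on edge, z 0-95 mm, underside at x=0, inner face at x=-10; panel flat along -x to -98. Standing: -x is up, z forward. Yaw varies
- stand_blue_push (a point): point to push on the blue-dial stand: on the base's inner face, 75 mm up as it lies, 20 mm below its edge. Some 1 to 2 N towards the stand's +x rolls it about its heel; past about 40 degrees it falls forward on to its base by itself. Stand 0.25-0.43 kg, centre of mass some 27 mm above the underside and 30 mm ahead of the heel when standing
- stand_blue_watch (a point): centre of the blue dial, facing up as it lies: 55 mm from the base's underside, 17 mm from the panel's back; steel case 40 mm across
- stand_blue_top (a point): middle of the free end of the blue-dial stand's panel, 98 mm from the base's underside: 3 mm high as it lies, 98 mm high when it stands
- stand_blue_toe (a point): middle of the lower front edge of the blue-dial stand's base: 95 mm high as it lies, 0 when it stands
- stand_white: white-dial watch stand, toppled on its back: an L of a grey metal base 95 deep x 70 wide x 10 mm and, on its rear edge, a black panel 60 wide x 6 mm, with a watch on it. Origin: middle of the heel (base's lower rear edge), on the bench. Lying: z up; base on edge, z 0-95 mm, underside at x=0, inner face at x=-10; panel flat along -x to -98. Standing: -x is up, z forward. Yaw varies
- stand_white_push (a point): point to push on the white-dial stand: on the base's inner face, 75 mm up as it lies, 20 mm below its edge. Some 1 to 2 N towards the stand's +x rolls it about its heel; past about 40 degrees it falls forward on to its base by itself. Stand 0.25-0.43 kg, centre of mass some 27 mm above the underside and 30 mm ahead of the heel when standing
- stand_white_watch (a point): centre of the white dial, facing up as it lies: 55 mm from the base's underside, 17 mm from the panel's back; steel case 40 mm across
- stand_white_top (a point): middle of the free end of the white-dial stand's panel, 98 mm from the base's underside: 3 mm high as it lies, 98 mm high when it stands
- stand_white_toe (a point): middle of the lower front edge of the white-dial stand's base: 95 mm high as it lies, 0 when it stands
- stand_black: a third, identical stand with a black dial, standing upright; to be left alone. Origin: middle of the heel on the bench; here z is up (98 mm tall), x points forward along the 95 mm base
- oil_jar: bystander: small amber jar, 38 mm diameter, 50 mm tall, origin at the centre of its underside
- blower: bystander: pale blue dust-blower bulb on its flat foot, nozzle up, 66 mm diameter, 105 mm tall, origin at the centre of its underside
- case_ring: bystander: flat brass ring, 42 mm diameter, 10 mm high, origin at the centre of its underside
- driver: bystander: screwdriver lying on the bench, 140 mm long, under 30 mm high, nearest the robot; origin at the middle of its underside, handle to its -x
- pegwood_cup: bystander: empty white ceramic cup, 60 mm diameter, 60 mm tall, origin at the centre of its underside
Mind the look-alikes: they are no part of the job. Leave any purple look-alike of the stand_white alone.

How it is judged:
By the outcome, as a careful person would: the job done as asked, in the order asked, and still so for the second after the job is handed in, with the robot touching nothing.
It also fails if it takes over 46 s, if anything falls off the work surface, if the arm or the gripper's body presses on something with over 40 N, if the wrist force passes 120 N, or if a joint passes its speed limit or range.

### The arm

A 6-joint arm with a two-finger parallel gripper is mounted at the origin on the work surface. World frame = base frame: x ahead of the robot, y to its left, z up, the work surface at z = 0. Lengths are in mm, angles in degrees, forces in N, time in s.
With the tool pointing down it reaches from about 350 to 850 mm from the base axis. Payload 8.1 kg.
Tool frame: the origin (TCP) lies on the centre line of the jaws, within the pads' length; the fingertips stand 14 mm ahead of it and the grasp point (between the pads) lies 5 mm behind it; z points along the fingers, y is the line along which they close (so a half turn about z gives the same grasp; the last joint's range is limited). The gripper opens to 85 mm and grips with 20 to 120 N. Pads are 22 mm wide; open, the fingers measure 114 mm over their backs; the gripper's body (76 mm by 85 mm) begins 54 mm behind the grasp point. The pads swing forward as they close: fully open they stand 13 mm farther back than shut.
Start: joints at [62.315, 7.471, 85.268, -0, 87.261, -4.893], TCP at [232.414, 553.163, 245.292] pointing down, gripper open.
Joint ranges: [-169.43, 169.43], [-51.17, 129.36], [1.28, 143.12], [-76.62, 256.62], [0, 156.53], [-152.29, 152.29]. Speed limits (degrees/s): [136.94, 136.94, 159.86, 180, 180, 180].

### API

Orientations are given as [roll, pitch, yaw] about the fixed x, y, z axes, in that order (R = Rz(yaw) Ry(pitch) Rx(roll)).
In Python, from bench import sense, snapshot, camera_info, hand_in gives the robot as it stands. The module is installed in compiled form; this text tells all that it offers.
- The arm moves only by the tool apply_moves, never from a script. Its argument "deltas" is a list of rows, each a list of 7 numbers: the shift along the tool's x, y, z scaled (see below), then the turn, a rotation vector about the tool's x, y, z scaled (see below), then the opening, from 0 (shut) to 1 (fully open). In form: [[dx, dy, dz, ax, ay, az, claw], ...]. A call has 1 to 8 rows; each row shifts and turns the commanded pose from where the row before left it, along the tool's axes as they then stand; what a row does not reach is not made up. The controller multiplies each number of a shift by 0.03 m and each number of a turn by 0.08 rad. A row lasts 1/8 s, in which the tool goes at most 62.5 mm and 10.7 degrees, less where a joint would pass 70% of its speed; a pose out of reach is approached as far as the arm can. A call with a number of a shift or a turn outside -1 to 1 is refused whole. A call with a gripper value outside its range is refused whole. The fingers move at their own pace and stop on an object; "grip_force" is the grip in N (left out, the last holds). Time passes only in rows, so rows that do not move let the fingers close. It gives the time, the measured TCP pose, the force, the opening and the grip force at its end, in the units of the state.
- sense(): the state, without advancing time (a new reading comes with each control period).
- snapshot(name): name is "scene" or "top" or "wrist"; returns the picture (420x560x3 uint8, red, green, blue); there is no depth.
- camera_info(name): a dict with "vertical_fov" (degrees; the focal length in pixels is half the picture's height over the tangent of half this angle, whatever the lens; pixels are square), "cx", "cy" (the principal point, pixels), "origin" and "rotation" of the camera in the world; the wrist camera has in their place "tool_from_camera" (4x4, takes a point from camera to tool coordinates, whose origin is the TCP and whose axes are the flange's). Camera axes: x right, y up, looking along -z (the intrinsics and any distortion apply to the point x, -y, -z); pixel columns grow to the right and rows downward; lengths in mm; the calibration is good to about 2 mm. A picture is of the moment at which its call begins: read the wrist's pose just before it. camera_info takes no time and is no camera call.
- hand_in(): hands the job in; it is judged then, once.
The state is a dict: "time": time; "joint_pos": joint angles; "qd": joint speeds; "joint_efforts": joint torques, N m; "tool_pos": TCP position; "tcp_rot": TCP orientation; "ft_force": force on the tool from outside, world axes, zero at the start; "wrist_torque": the same for the moment, N m; "finger_gap": finger opening in mm; "grip_force": force on a finger pad.
Only numpy, scipy, OpenCV 4.12 (cv2) and the standard library are available. Lean on these libraries where they do the work, as an engineer would, in place of code of your own. Each camera call takes 0.05 s, during which the arm holds its last target. There are 200 camera calls.

## Working session

There is one attempt and no reset: what is moved stays moved. The work goes in short steps, Python scripts to look and compute and a tool call to move; the robot and the scene stay as the last step left them, time stands still between calls to the robot, and variables do not carry over. Pictures are saved under pics/ and viewed, at most 12 in all, crops included, and the job is handed in when it is done.

Besides the shell and the picture viewer there is one more tool, called after "Request:" as name(argument=value, ...), one argument or row to a line, values as JSON. apply_moves: Moves the arm, as the interface text tells. Its arguments: {"type":"object","properties":{"deltas":{"type":"array"},"grip_force":{"type":"number"}},"required":["deltas"]}

```bash
mkdir -p pics
python3 - <<'E'
from bench import *
import cv2,numpy as np
for n in("scene","top"):
    cv2.imwrite(f"pics/{n}.png",cv2.cvtColor(snapshot(n),cv2.COLOR_RGB2BGR)); print(n,camera_info(n))
print(camera_info("wrist"));print(sense())
E
```

```text
scene {'vertical_fov': 47.957221714587526, 'cx': 280.4497415397838, 'cy': 204.7716928423039, 'origin': array([1414.12153451,  -10.85979657,  796.24101372]), 'rotation': array([51.08944254,  0.35280383, 91.63495217])}
top {'vertical_fov': 54.676997667153, 'cx': 278.56799675216826, 'cy': 214.5519902886042, 'origin': array([ 443.39334983,  -61.29420825, 1161.84850053]), 'rotation': array([ 4.26925456e+00, -3.17786282e-03, -8.83014456e+01])}
{'vertical_fov': 60.36502671906219, 'cx': 279.0302966972644, 'cy': 212.1158210035145, 'tool_from_camera': array([[-1.18124356e-03,  9.60208654e-01,  2.79281124e-01,
         7.02108974e+01],
       [ 9.99998538e-01,  7.89005026e-04,  1.51686721e-03,
         5.43808683e-01],
       [ 1.23615481e-03,  2.79282508e-01, -9.60208182e-01,
        -1.27737796e+02],
       [ 0.00000000e+00,  0.00000000e+00,  0.00000000e+00,
         1.00000000e+00]])}
{'time': 0.1, 'joint_pos': array([ 6.23140569e+01,  7.51177545e+00,  8.53260070e+01,  7.72775361e-04,
        8.72626567e+01, -4.89298444e+00]), 'qd': array([ 0.0078604 , -0.08952066, -0.12825572, -0.00205333,  0.00577985,
       -0.01980809]), 'joint_efforts': array([ 6.36968925e-04, -5.70951498e+01, -5.01942015e+01, -2.15153700e-04,
        7.94749096e-03,  4.50919430e-06]), 'tool_pos': array([232.18246375, 552.71278411, 244.31051963]), 'tcp_rot': array([-1.79899993e+02, -9.33595407e-03,  1.57206996e+02]), 'ft_force': array([-0.38093708, -0.04159933, -0.94082949]), 'wrist_torque': array([-0.01180999,  0.09138566, -0.01064245]), 'grip_force': 0.0, 'finger_gap': 85.69980089969333}
```

View pics/scene.png

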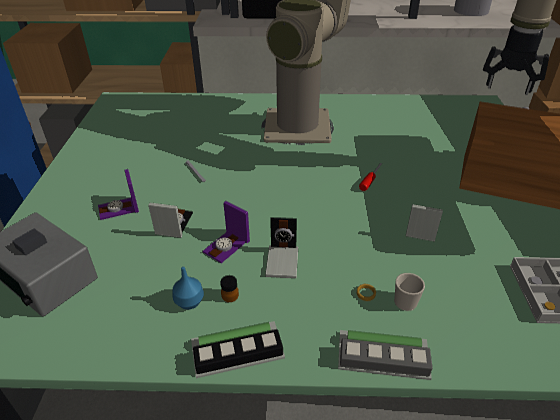

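View pics/top.png

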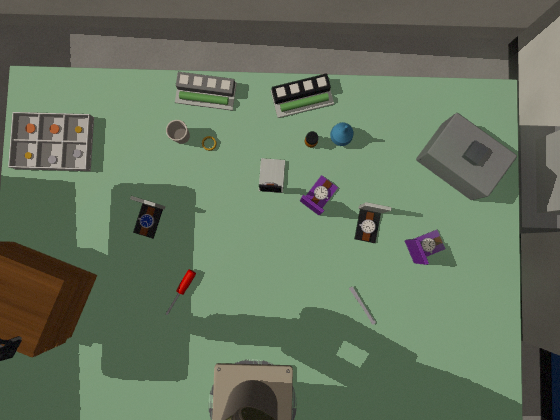

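Scene view: blue stand (424,222) and white stand (168,220), each with its base raised. Top view: blue dial (147,221) with base edge (143,201); white dial (368,226) with base edge (377,207).

Candidates (top px): white dial with black panel (368,226), which is the one wanted; purple look-alikes (320,193) and (428,246), leave; black stand (272,175), leave; blue dial (147,221), wanted. Close crop next.

Run:
```python
import cv2,numpy as np
t=cv2.imread("pics/top.png")
f=lambda a:cv2.resize(a,None,fx=6,fy=6,interpolation=cv2.INTER_CUBIC)
cv2.imwrite("pics/crop.png",np.hstack([f(t[185:250,115:180]),f(t[185:250,340:405])]))
```

```text
(no output)
```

View pics/crop.png

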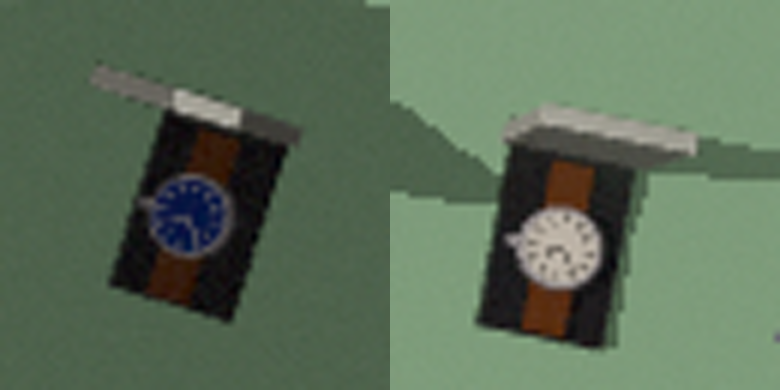

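Left: the blue dial at crop (190,215), with base top edge (95,75)-(300,133) and panel end (110,287)-(235,322). Right: the white dial at (560,248), with base top edge (537,118)-(696,146) and panel end (478,325)-(605,348). Both panels are black with grey bases, so the choice is right.

```bash
cat > h.py <<'E'
import numpy as np
from scipy.spatial.transform import Rotation as Rn
def ray(info,uv,z,pose=None):
    f=210/np.tan(np.radians(info['vertical_fov']/2))
    d=np.array([(uv[0]-info['cx'])/f,-(uv[1]-info['cy'])/f,-1])
    if 'origin' in info: o=info['origin'];R=Rn.from_euler('xyz',info['rotation'],degrees=True).as_matrix()
    else:
        T=info['tool_from_camera'];Rt=Rn.from_euler('xyz',pose['tcp_rot'],degrees=True).as_matrix()
        o=pose['tool_pos']+Rt@T[:3,3];R=Rt@T[:3,:3]
    d=R@d
    return o+d*(z-o[2])/d[2]
E
python3 - <<'E'
from h import *
from bench import *
i=camera_info("top")
for n,ox,x0,P in(("blue",115,0,dict(e1=(95,75,95),e2=(300,133,95),dial=(190,215,17),p1=(110,287,6),p2=(235,322,6))),
 ("white",340,390,dict(e1=(537,118,95),e2=(696,146,95),dial=(560,248,17),p1=(478,325,6),p2=(605,348,6)))):
    Q={k:ray(i,((u-x0)/6+ox-.4,v/6+185-.4),z) for k,(u,v,z) in P.items()}
    e=(Q['e1']+Q['e2'])/2;p=(Q['p1']+Q['p2'])/2
    yaw=lambda v:np.degrees(np.arctan2(v[1],v[0]))
    print(n,{k:q.round(0) for k,q in Q.items()},"edge mid",e.round(1),"panelend",p.round(1))
    w=Q['p1']-Q['p2'];we=Q['e1']-Q['e2']
    print(" widths",np.linalg.norm(w),np.linalg.norm(we),"yaws",yaw(w)-90,yaw(we)-90,yaw((e-p)[:2]),yaw((Q['dial']-p)[:2]),"len",np.linalg.norm((e-p)[:2]),np.linalg.norm((Q['dial']-p)[:2]))
E
```

```text
blue {'e1': array([558., 334.,  95.]), 'e2': array([535., 242.,  95.]), 'dial': array([501., 314.,  17.]), 'p1': array([466., 354.,   6.]), 'p2': array([452., 294.,   6.])} edge mid [546.1 287.8  95. ] panelend [459.  323.7   6. ]
 widths 61.88674940428107 94.36054101038526 yaws -13.826117279990868 -14.073441751157759 -22.340086852599384 -12.869028173153604 len 94.22206735980643 43.196325493788606
white {'e1': array([ 557., -284.,   95.]), 'e2': array([ 547., -354.,   95.]), 'dial': array([ 504., -312.,   17.]), 'p1': array([ 467., -276.,    6.]), 'p2': array([ 458., -336.,    6.])} edge mid [ 551.8 -318.8   95. ] panelend [ 462.5 -305.9    6. ]
 widths 60.915608547230676 70.76222190136146 yaws -8.574977472294776 -8.361585921617092 -8.210233163917353 -7.939314587499615 len 90.14986020258206 41.99558627138828
```

Blue heel ≈ (554,301), yaw −13.7. White heel ≈ (559,−320), yaw −8.2. Sizes agree with the description (panel 61 mm wide, dial 42 mm from the panel end). Moving to blue with the fingers shut.

Request:
apply_moves(
  deltas=[
    [0,0,0,0,0,-1,0],
    [0,0,0,0,0,-0.98,0],
    [-0.92,-0.47,0,0,0,0,0],
    [-0.92,-0.47,0,0,0,0,0],
    [-0.92,-0.47,0,0,0,0,0],
    [-0.92,-0.47,0,0,0,0,0],
    [-0.92,-0.47,0,0,0,0,0],
    [-0.92,-0.47,0,0,0,0,0],
  ],
)

```text
time: 1.1
tool_pos: [373.7, 430.8, 244.8]
tcp_rot: [-180.0, -0.0, 166.3]
ft_force: [0.7, 0.8, -0.0]
finger_gap: 0.1
grip_force: 0.0
```

Request:
apply_moves(
  deltas=[
    [-0.92,-0.47,0,0,0,0,0],
    [-0.92,-0.47,0,0,0,0,0],
    [-0.92,-0.47,0,0,0,0,0],
    [-0.92,-0.47,0.2,0,0,0,0],
    [-0.6,-0.47,0.6,0,0,0,0],
    [-0.4,-0.4,0.6,0,0,0,0],
    [0,0,0,0,0,0,0],
  ],
)

```text
time: 1.98
tool_pos: [489.1, 316.8, 200.6]
tcp_rot: [-179.8, -0.2, 166.2]
ft_force: [-0.1, -0.1, -0.4]
finger_gap: 0.1
grip_force: 0.0
```

Run:
```python
from bench import *
import cv2
s=sense();print(s)
cv2.imwrite("pics/w1.png",cv2.cvtColor(snapshot("wrist"),cv2.COLOR_RGB2BGR))
```

```text
{'time': 1.975, 'joint_pos': array([ 2.78940338e+01,  6.45522673e+00,  9.10603547e+01, -1.25421488e-03,
        8.27529625e+01, -4.83050743e+01]), 'qd': array([ 1.61262916, -1.29520732, -2.09950464,  0.5994718 ,  1.09619354,
        1.00921887]), 'joint_efforts': array([ -1.26733895, -54.97791767, -49.19249654,  -0.26916641,
        -0.39961712,  -0.32830118]), 'tool_pos': array([489.05273796, 316.79699632, 200.61054951]), 'tcp_rot': array([-179.82044498,   -0.19969356,  166.19895624]), 'ft_force': array([-0.07009958, -0.07602509, -0.405871  ]), 'wrist_torque': array([-0.03623784,  0.00529395, -0.00161801]), 'grip_force': 0.0, 'finger_gap': 0.10689671086026624}
```

View pics/w1.png

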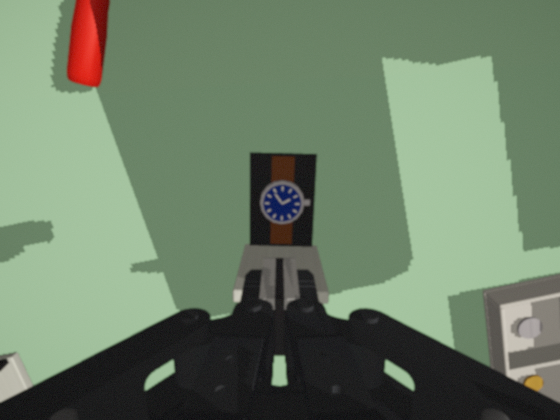

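The wrist view shows the blue panel square to the tool: dial (283,202), panel end edge (250,153)-(316,154), panel/base seam at row 245. The fingertips are at (280,262).

Run:
```python
from h import *
from bench import *
s=sense();i=camera_info("wrist");print(s['tool_pos'])
R=Rn.from_euler('xyz',s['tcp_rot'],degrees=True).as_matrix()
for n,u,v,z in(("dial",283,202,17),("p1",250,153,6),("p2",316,154,6),("seam",283,245,6),("edge1",234,299,95),("edge2",327,299,95)):
    q=ray(i,(u,v),z,s); print(n,q.round(1),"tool",(R.T@(q-s['tool_pos'])).round(1))
```

```text
[489.28233246 317.83948334 202.0995298 ]
dial [500.7 318.4  17. ] tool [-11.4   3.5 185.1]
p1 [452.6 299.8   6. ] tool [ 30.9 -25.9 196.2]
p2 [467.5 356.8   6. ] tool [ 30.   33.  196.1]
seam [544.8 307.7   6. ] tool [-56.8   3.7 196. ]
edge1 [543.3 270.7  95. ] tool [-63.9 -32.8 107. ]
edge2 [559.4 336.4  95. ] tool [-63.9  34.9 106.9]
```

Request:
apply_moves(
  deltas=[
    [-0.4,0.07,0.9,0,0,0,0],
    [-0.4,0,0.9,0,0,0,0],
    [0,0,0.9,0,0,0,0],
    [0,0,0.9,0,0,0,0],
    [0,0,0,0,0,0,0],
    [-0.2,0,0,0,0,0,0],
    [0,0,0,0,0,0,0],
  ],
)

```text
time: 2.9
tool_pos: [521.3, 313.9, 97.6]
tcp_rot: [179.9, 0.2, 166.3]
ft_force: [-0.6, -1.0, 0.4]
finger_gap: -0.2
grip_force: 0.0
```

Run:
```python
from bench import *
import cv2,numpy as np
s=sense();print(s['tool_pos'],s['ft_force'])
w=snapshot("wrist"); c=snapshot("scene")[150:250,370:490]
c=cv2.resize(c,(504,420),interpolation=cv2.INTER_CUBIC)
cv2.imwrite("pics/w2.png",cv2.cvtColor(np.hstack([w[:,140:430],c]),cv2.COLOR_RGB2BGR))
```

```text
[521.30110352 313.93422457  97.55747227] [-0.56807967 -0.97687739  0.41620862]
```

View pics/w2.png

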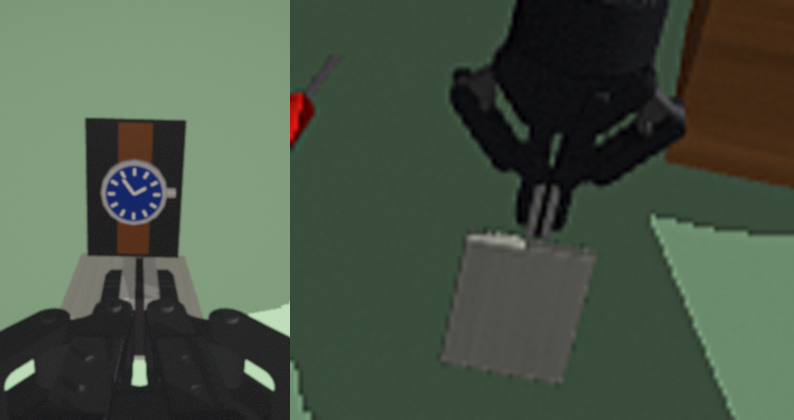

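Left: the fingers are centred over the raised base, behind its inner face. Right (scene crop): the tips are just behind the base's top edge. Lowering a little and closing in.

Request:
apply_moves(
  deltas=[
    [0,0,0.25,0,0,0,0],
    [-0.2,0,0,0,0,0,0],
    [-0.1,0,0,0,0,0,0],
    [-0.1,0,0,0,0,0,0],
    [-0.1,0,0,0,0,0,0],
    [0,0,0,0,0,0,0],
  ],
)

```text
time: 3.75
tool_pos: [534.4, 309.6, 87.8]
tcp_rot: [180.0, -0.0, 166.3]
ft_force: [-1.0, 0.2, -0.1]
finger_gap: -0.2
grip_force: 0.5
```

Request:
apply_moves(
  deltas=[
    [-0.13,0,0,0,0,0,0],
    [-0.13,0,0,0,0,0,0],
    [-0.13,0,0,0,0,0,0],
    [-0.13,0,0.02,0,0,0,0],
    [0,0,0,0,0,0,0],
  ],
)

```text
time: 4.38
tool_pos: [549.8, 305.8, 87.1]
tcp_rot: [180.0, 0.0, 166.3]
ft_force: [-0.5, 0.2, 0.0]
finger_gap: -0.1
grip_force: 0.4
```

Run:
```python
from bench import *
import cv2,numpy as np
s=sense();print(s['tool_pos'],s['ft_force'])
w=snapshot("wrist"); c=snapshot("scene")[150:250,370:490]
c=cv2.resize(c,(504,420),interpolation=cv2.INTER_CUBIC)
cv2.imwrite("pics/w3.png",cv2.cvtColor(np.hstack([w[:,140:430],c]),cv2.COLOR_RGB2BGR))
```

```text
[549.75601824 305.83936724  87.1268188 ] [-0.47965666  0.24092033  0.02411169]
```

View pics/w3.png

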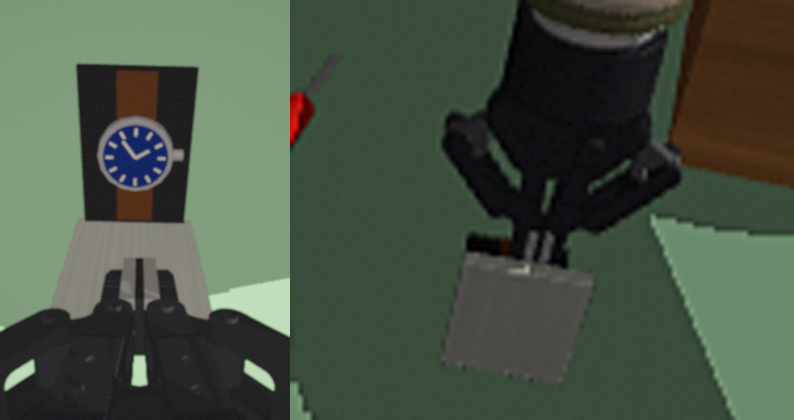

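The base is rolling about a fixed heel (its bottom edge is still at scene-crop row ~370), and the panel end is rising. I'll carry on.

Request:
apply_moves(
  deltas=[
    [-0.15,0,0.03,0,0,0,0],
    [-0.15,0,0.04,0,0,0,0],
    [-0.15,0,0.05,0,0,0,0],
    [-0.15,0,0.05,0,0,0,0],
    [-0.15,0,0.06,0,0,0,0],
    [-0.15,0,0.06,0,0,0,0],
  ],
)

```text
time: 5.22
tool_pos: [575.9, 299.4, 78.3]
tcp_rot: [-180.0, -0.0, 166.3]
ft_force: [-1.0, -0.3, 0.8]
finger_gap: 0.2
grip_force: 0.1
```

Request:
apply_moves(
  deltas=[
    [-0.15,0,0.04,0,0,0,0],
    [-0.15,0,0.04,0,0,0,0],
    [-0.15,0,0,0,0,0,0],
    [-0.15,0,0,0,0,0,0],
    [0,0,0,0,0,0,0],
  ],
)

```text
time: 5.85
tool_pos: [593.6, 295.2, 76.2]
tcp_rot: [180.0, 0.0, 166.3]
ft_force: [-0.2, -0.3, 0.3]
finger_gap: -0.0
grip_force: 0.0
```

Run:
```python
from bench import *
import cv2,numpy as np
s=sense();print(s['tool_pos'],s['ft_force'])
w=snapshot("wrist"); c=snapshot("scene")[150:250,370:490]
c=cv2.resize(c,(504,420),interpolation=cv2.INTER_CUBIC)
cv2.imwrite("pics/w4.png",cv2.cvtColor(np.hstack([w[:,140:430],c]),cv2.COLOR_RGB2BGR))
```

```text
[593.57101765 295.1653133   76.21402603] [-0.16460019 -0.25670895  0.3385733 ]
```

View pics/w4.png

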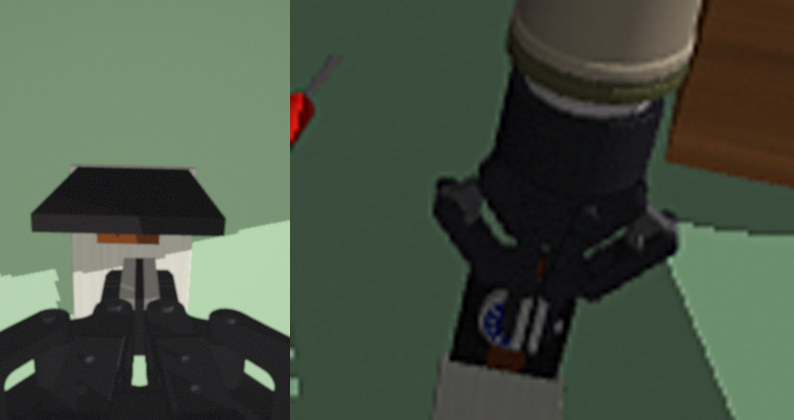

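Blue now stands. The wrist view looks down on the panel's top edge, and the scene crop shows the panel upright with the base flat. I'll lift clear and go to white.

Request:
apply_moves(
  deltas=[
    [-0.15,0,-0.4,0,0,0,0],
    [0,0,-0.9,0,0,0,0],
    [0,0,-0.9,0,0,0,0],
    [0,0,-0.9,0,0,0,0],
    [0,0,-1,0,0,0,0],
    [0,0,0,0,0,-0.6,0],
    [0,0,0,0,0,-0.6,0],
    [0,-0.5,0,0,0,0,0],
  ],
)

```text
time: 6.95
tool_pos: [595.5, 279.6, 200.1]
tcp_rot: [180.0, 0.1, 171.8]
ft_force: [-0.4, -1.4, -0.2]
finger_gap: 0.3
grip_force: 0.0
```

Request:
apply_moves(
  deltas=[
    [0,-1,0,0,0,0,0],
    [0,-1,0,0,0,0,0],
    [0,-1,0,0,0,0,0],
    [0.1,-1,0,0,0,0,0],
    [0.1,-1,0,0,0,0,0],
    [0.1,-1,0,0,0,0,0],
    [0.1,-1,0,0,0,0,0],
    [0.1,-1,0,0,0,0,0],
  ],
)

```text
time: 7.95
tool_pos: [545.6, 42.2, 199.6]
tcp_rot: [-180.0, 0.0, 171.7]
ft_force: [0.4, -0.2, 0.1]
finger_gap: -0.2
grip_force: 0.0
```

Request:
apply_moves(
  deltas=[
    [0,-1,0,0,0,0,0],
    [0,-1,0,0,0,0,0],
    [0,-1,0,0,0,0,0],
    [0,-1,0,0,0,0,0],
    [0,-1,0,0,0,0,0],
    [0,-1,0,0,0,0,0],
    [0,-1,0,0,0,0,0],
    [0,-1,0,0,0,0,0],
  ],
)

```text
time: 8.95
tool_pos: [511.1, -195.2, 199.6]
tcp_rot: [-180.0, 0.0, 171.7]
ft_force: [-0.2, -0.2, -0.1]
finger_gap: 0.2
grip_force: 0.0
```

Request:
apply_moves(
  deltas=[
    [0,-1,0,0,0,0,0],
    [0,-1,0,0,0,0,0],
    [0,-1,0,0,0,0,0],
    [0,-0.85,0,0,0,0,0],
    [0,0,0,0,0,0,0],
    [0,0,0,0,0,0,0],
  ],
)

```text
time: 9.7
tool_pos: [495.1, -307.7, 199.3]
tcp_rot: [180.0, -0.0, 171.7]
ft_force: [0.1, -0.1, 0.2]
finger_gap: 0.1
grip_force: 0.0
```

Run:
```python
from bench import *
import cv2,numpy as np
s=sense();print(s['tool_pos'],s['tcp_rot'],s['joint_pos'])
w=snapshot("wrist")
t=cv2.resize(snapshot("top")[185:255,110:180],(420,420),interpolation=cv2.INTER_CUBIC)
cv2.imwrite("pics/w5.png",cv2.cvtColor(np.hstack([w[:,100:460],t]),cv2.COLOR_RGB2BGR))
```

```text
[ 495.06573667 -307.69436764  199.27170805] [ 1.79984087e+02 -7.43241949e-05  1.71722410e+02] [-3.69095007e+01  6.29212597e+00  9.13773629e+01  1.40569028e-02
  8.23382018e+01 -1.18633786e+02]
```

View pics/w5.png

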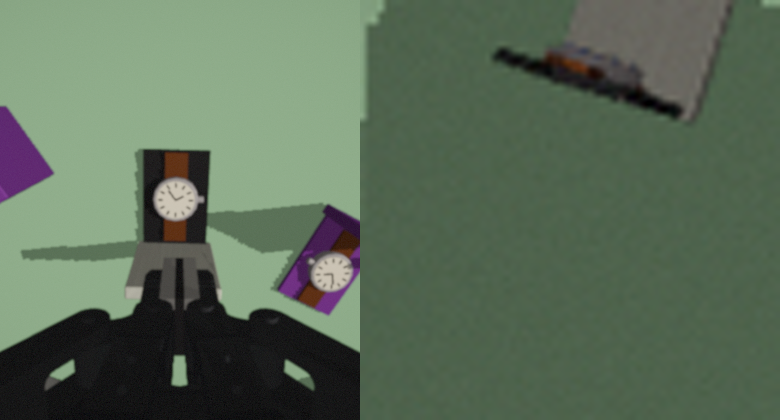

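Blue is standing squarely where it lay (right). On the left, the white stand with the black panel: dial (276,199), seam at row 242, base centre at column 274. The purple look-alikes are well clear, about 140 mm away. The inner face is at tool x ≈ −54 and y ≈ −3.5.

Request:
apply_moves(
  deltas=[
    [-0.4,-0.12,0.92,0,0,0,0],
    [-0.4,0,0.92,0,0,0,0],
    [0,0,0.92,0,0,0,0],
    [0,0,0.92,0,0,0,0],
    [0,0,0,0,0,0,0],
    [-0.2,0,0,0,0,0,0],
    [-0.2,0,0,0,0,0,0],
    [0,0,0,0,0,0,0],
  ],
)

```text
time: 10.8
tool_pos: [531.9, -317.1, 90.2]
tcp_rot: [-179.9, 0.1, 171.8]
ft_force: [-0.2, 0.2, 0.6]
finger_gap: 0.3
grip_force: 0.0
```

Request:
apply_moves(
  deltas=[
    [-0.13,0,0,0,0,0,0],
    [-0.13,0,0,0,0,0,0],
    [-0.13,0,0,0,0,0,0],
    [-0.13,0,0,0,0,0,0],
    [0,0,0,0,0,0,0],
  ],
)

```text
time: 11.42
tool_pos: [546.2, -318.8, 88.6]
tcp_rot: [180.0, -0.0, 171.8]
ft_force: [-0.4, 0.0, 1.1]
finger_gap: 0.1
grip_force: 0.4
```

Run:
```python
from bench import *
import cv2,numpy as np
s=sense();print(s['tool_pos'],s['ft_force'])
w=snapshot("wrist"); c=snapshot("scene")[180:280,110:230]
c=cv2.resize(c,(504,420),interpolation=cv2.INTER_CUBIC)
cv2.imwrite("pics/w6.png",cv2.cvtColor(np.hstack([w[:,140:430],c]),cv2.COLOR_RGB2BGR))
```

```text
[ 546.20146031 -318.82458365   88.58217362] [-0.40072948  0.03213727  1.11713576]
```

View pics/w6.png

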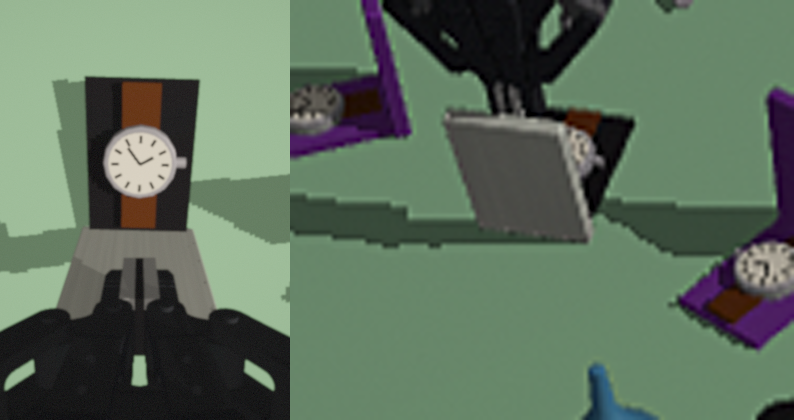

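White is tilting about its heel, with its shadow opening behind the panel. Continue the same way.

Request:
apply_moves(
  deltas=[
    [-0.15,0,0.01,0,0,0,0],
    [-0.15,0,0.03,0,0,0,0],
    [-0.15,0,0.04,0,0,0,0],
    [-0.15,0,0.05,0,0,0,0],
    [-0.15,0,0.05,0,0,0,0],
    [-0.15,0,0.06,0,0,0,0],
    [-0.15,0,0.06,0,0,0,0],
    [-0.12,0,0.04,0,0,0,0],
  ],
)

```text
time: 12.52
tool_pos: [580.9, -323.8, 78.2]
tcp_rot: [180.0, -0.0, 171.8]
ft_force: [-0.3, 0.2, -0.4]
finger_gap: 0.2
grip_force: 0.1
```

Request:
apply_moves(
  deltas=[
    [-0.15,0,0.04,0,0,0,0],
    [-0.15,0,0.04,0,0,0,0],
    [-0.15,0,0,0,0,0,0],
    [-0.15,0,0,0,0,0,0],
    [0,0,0,0,0,0,0],
  ],
)

```text
time: 13.15
tool_pos: [598.9, -326.5, 76.2]
tcp_rot: [-180.0, 0.0, 171.8]
ft_force: [-0.2, -0.3, -0.7]
finger_gap: -0.2
grip_force: 0.0
```

Run:
```python
from bench import *
import cv2,numpy as np
s=sense();print(s['tool_pos'],s['ft_force'])
w=snapshot("wrist"); c=snapshot("scene")[180:280,110:230]
c=cv2.resize(c,(504,420),interpolation=cv2.INTER_CUBIC)
cv2.imwrite("pics/w7.png",cv2.cvtColor(np.hstack([w[:,140:430],c]),cv2.COLOR_RGB2BGR))
```

```text
[ 598.92674722 -326.47561961   76.20532678] [-0.24259724 -0.3120775  -0.69009122]
```

View pics/w7.png

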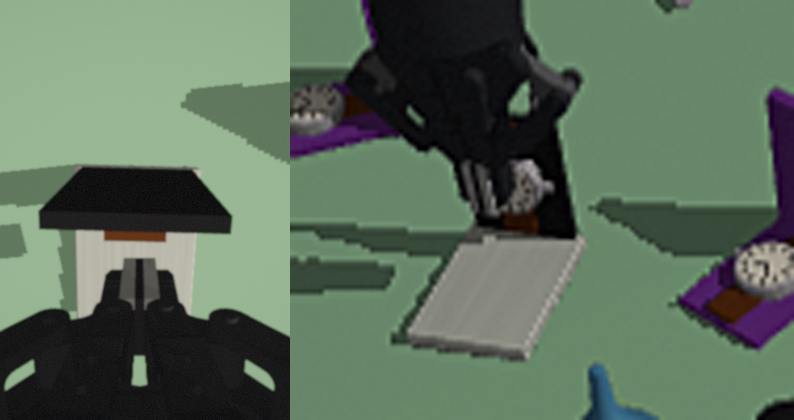

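White stands with its base flat and its panel upright, and the purple ones are untouched. Lifting clear.

Request:
apply_moves(
  deltas=[
    [-0.15,0,-0.4,0,0,0,0],
    [0,0,-0.9,0,0,0,0],
    [0,0,-0.9,0,0,0,0],
    [0,0,-0.9,0,0,0,0],
    [0,0,-1,0,0,0,0],
    [0.8,0,-0.8,0,0,0,0],
    [0.8,0,0,0,0,0,0],
    [0,0,0,0,0,0,0],
  ],
)

```text
time: 14.25
tool_pos: [555.0, -320.5, 224.8]
tcp_rot: [-180.0, 0.1, 171.7]
ft_force: [0.6, 0.0, 0.4]
finger_gap: -0.1
grip_force: 0.0
```

Run:
```python
from bench import *
import cv2
cv2.imwrite("pics/end.png",cv2.cvtColor(snapshot("scene"),cv2.COLOR_RGB2BGR))
```

```text
(no output)
```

View pics/end.png

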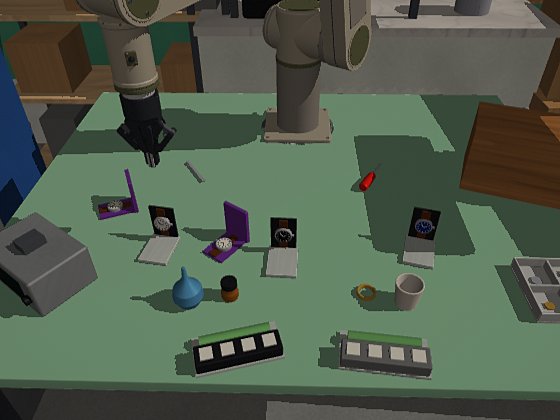

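Blue (422,235) and white (160,235) both stand, nothing else has moved, and the gripper is clear.

```bash
python3 -c "
from bench import *
print(hand_in())"
```

```text
the job is handed in; nothing more can be done
None
```

The blue-dial stand and then the white-dial stand were pushed upright where they lay, the final picture shows nothing else moved, and the job was handed in at about 14 s.

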